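# Take the drilled strap out of the leaf drill jig

### The job

The aluminium strap in the drill jig is finished. Swing the jig's clamp bar up by its red handle until it stands about upright and leave it open, slide the strap straight out through the open end of its channel, and lay it flat inside the blue tray without dropping it.

Things in the scene. Friction and masses are not known exactly. Their poses are not given: they have to be found in the camera images.
- jig: Drill jig fixed to the bench: grey foot 140 (x) x 126 (y) x 12 mm carrying a dark steel block, 46 mm high in all, with a channel along the jig's y that holds the strap. Origin: centre of its underside, on the bench; z up; the robot's side is -x, the hinge side +x. Two hinge lugs (x +50 mm, y +-38 mm) reach 63 mm high. Two blank straps on the bench to its right (-y) stay there.
- channel_mouth (a point): Middle of the channel floor at the channel's open end: jig y +55 mm, 34 mm above the bench, axes as the jig's. The channel is 43 mm wide and 110 mm long, closed by a stop at its -y end. Two keeper strips overhang the strap's long edges by 4 mm over its whole length, 7.5 mm above the floor, so the strap cannot be lifted out, only slid out towards the jig's +y.
- clamp_bar (a joint): Angle of the clamp bar (rad): 0 = flat across the strap, growing as the red handle rises and swings back to the jig's +x; 1.57 = upright, stop at 1.75. Stiff hinge: it stays where left; about 4 N at the handle lifts it. Dark steel plate 10 mm thick, 60 mm wide (jig y), two brass bushes; a pin under it stands in a hole of the strap and locks it until the bar is up by about 0.15 rad.
- bar_hinge (a point): Point on the hinge axis of the clamp bar, midway between the lugs: jig x +50 mm, 52 mm above the bench. The axis lies along the jig's y. The point does not move with the bar; its axes are those of the jig.
- bar_handle (a point): Middle of the clamp bar's red handle, a round grip 21 mm in diameter and 48 mm long that points straight away from the hinge, 140 mm from its axis. With the bar down it lies level, points to the jig's -x, 52 mm above the bench, nothing beside it. Gripped across, along the jig's y, it can turn between the fingers as it rises. Its x axis points from handle to hinge.
- strap: Flat aluminium strap 40 (x) x 180 (y) x 6 (z) mm, about 0.12 kg, three holes near its -y end. Origin: centre of its underside; z up. In the jig its axes are the jig's, its underside is 34 mm above the bench and its plain +y end sticks out 78 mm past the channel mouth, free below and beside: grip it there across its 40 mm. It is clear of the channel once slid about 105 mm to the jig's +y.
- tray: Shallow open blue steel tray with a dark floor, fixed on the bench: 160 (x) x 250 (y) x 24 mm outside, walls 4 mm with a rounded rim up to 27 mm above the bench, inner floor 4 mm above the bench. Origin: centre of its underside; y along its length. The strap fits in it lengthwise.

How it is judged:
By the outcome, as a careful person would: the job done as asked, in the order asked, and still so for the second after the job is handed in, with the robot touching nothing.
It also fails if it takes over 56 s, if anything falls off the work surface, if the arm or the gripper's body presses on something with over 40 N, if the wrist force passes 120 N, or if a joint passes its speed limit or range.

### The arm

A 6-joint arm with a two-finger parallel gripper is mounted at the origin on a cart in front of the work surface, level with it; the furniture and walls round the work are solid. World frame = base frame: x ahead of the robot, y to its left, z up, the work surface at z = 0. Lengths are in mm, angles in rad, forces in N, time in s.
With the tool pointing down it reaches from about 375 to 975 mm from the base axis. Payload 3.8 kg.
Tool frame: the origin (TCP) lies on the centre line of the jaws, within the pads' length; the fingertips stand 25 mm ahead of it and the grasp point (between the pads) lies 6 mm ahead of it; z points along the fingers, y is the direction in which the jaws open and shut (so a half turn about z gives the same grasp; the last joint's range is limited). The gripper opens to 85 mm and grips with 20 to 120 N. Pads are 22 mm wide; open, the fingers measure 114 mm over their backs; the gripper's body (76 mm by 85 mm) begins 54 mm behind the grasp point. The pads swing forward as they close: fully open they stand 13 mm farther back than shut.
Start: joints at [-1.17, 0.264, 1.604, -0, 1.274, -0.037], TCP at [286.159, -611.336, 256.28] pointing down, gripper open.
Joint ranges: [-2.63, 2.63], [-0.94, 2.18], [0.31, 2.57], [-1.31, 4.45], [0, 2.66], [-2.55, 2.55]. Speed limits (rad/s): [2.57, 2.57, 3.14, 3.14, 3.14, 3.14].

### API

Orientations are given as a unit quaternion [x, y, z, w].
In Python, from plant import ctrl, capture gives the robot as it stands. The module is installed in compiled form; this text tells all that it offers.
- The arm moves only by the shell command python3 -m jog 'ROWS'. ROWS is a JSON object of lists of equal length, an entry for each row: "xyz": the shift along the tool's x, y, z in mm, a list of three; "angular": the turn, a rotation vector about the tool's x, y, z in degrees, a list of three; "hand": the opening in per cent of the stroke, from 0 (shut) to 100 (fully open). A call has 1 to 20 rows; each row shifts and turns the commanded pose from where the row before left it, along the tool's axes as they then stand; what a row does not reach is not made up. A row lasts 1/10 s, in which the tool goes at most 50 mm and 8.59 degrees, less where a joint would pass 70% of its speed; a pose out of reach is approached as far as the arm can. A call with a gripper value outside its range is refused whole. The fingers move at their own pace and stop on an object; the grip force is fixed at half the most. Time passes only in rows, so rows that do not move let the fingers close. It gives the time, the measured TCP pose, the force and the opening at its end, in the units of the state.
- ctrl.read_state(): the state, without advancing time (a new reading comes with each control period).
- capture(name): name is "side" or "top"; returns a dict with "frame" (400x640x3 uint8, red, green, blue), "K" (3x3 intrinsics, pixels), "T" (4x4, takes a point from camera to world coordinates). Camera axes: x right, y down, z forward; pixel columns grow to the right and rows downward; lengths in mm; the calibration is good to about 2 mm. A picture is of the moment at which its call begins. There is no depth.
- ctrl.close_job(): hands the job in, once; it reports no verdict.
The state is a dict: "t": time; "joint_pos": joint angles; "dq": joint speeds; "tau": joint torques, N m; "eef_pos": TCP position; "eef_rot": TCP orientation; "ft_force": force on the tool from outside, world axes, zero at the start; "ft_torque": the same for the moment, N m; "grip_width": finger opening in mm.
Only numpy, scipy, OpenCV 4.12 (cv2) and the standard library are available. Lean on these libraries where they do the work, as an engineer would, in place of code of your own. Each camera call takes 0.05 s, during which the arm holds its last target.

## Working session

There is one attempt and no reset: what is moved stays moved. The work goes in short steps, Python scripts to look and compute and a shell command to move; the robot and the scene stay as the last step left them, time stands still between calls to the robot, and variables do not carry over. Pictures are saved under pics/ and viewed, and the job is handed in when it is done.

```bash
mkdir -p pics; ls
python3 - <<'E'
from plant import ctrl,capture
import cv2,numpy as np
print(ctrl.read_state())
for n in("side","top"):
    d=capture(n);cv2.imwrite(f"pics/{n}0.png",d["frame"][:,:,::-1]);print(n,np.round(d["K"],1).tolist(),np.round(d["T"],3).tolist())
E
```

```text
pics
{'t': 0.0, 'joint_pos': array([-1.16990870e+00,  2.64770597e-01,  1.60536916e+00,  1.63511001e-05,
        1.27367319e+00, -3.69169071e-02]), 'dq': array([-0.00011204, -0.00046007, -0.00081592, -0.00038385,  0.00095537,
       -0.00023884]), 'tau': array([ 9.24665692e-04, -5.15108299e+01, -3.67315507e+01,  2.88726305e-04,
        1.28388868e-02,  1.63816651e-05]), 'eef_pos': array([ 285.9009994 , -610.72898776,  254.95280601]), 'eef_rot': array([ 9.76136339e-01,  2.17155740e-01, -1.93231339e-04, -1.09322741e-03]), 'ft_force': array([0.31265992, 0.02075309, 0.11001076]), 'ft_torque': array([-0.00270775,  0.01872609,  0.02851676]), 'grip_width': 85.30614594480805}
side [[401.3, 0.0, 317.9], [0.0, 401.3, 201.2], [0.0, 0.0, 1.0]] [[-0.831, -0.355, 0.427, 176.543], [-0.555, 0.544, -0.629, 589.112], [-0.01, -0.76, -0.65, 619.437], [0.0, 0.0, 0.0, 1.0]]
top [[368.7, 0.0, 317.5], [0.0, 368.7, 203.4], [0.0, 0.0, 1.0]] [[-0.02, -0.998, 0.058, 478.975], [-1.0, 0.02, -0.006, 75.635], [0.005, -0.058, -0.998, 957.216], [0.0, 0.0, 0.0, 1.0]]
```

View pics/side0.png

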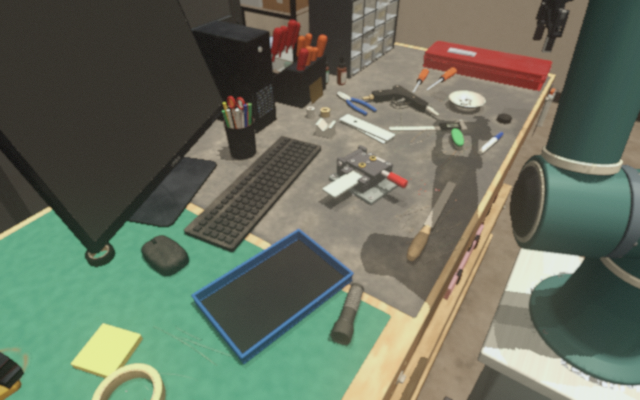

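View pics/top0.png

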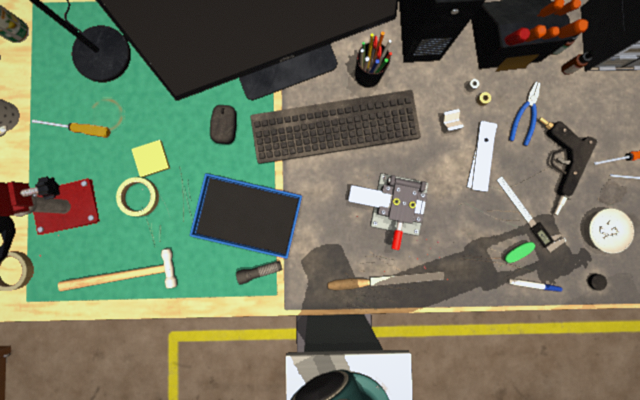

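The top view shows the red handle at about (397,237), the strap end at about (350,194), the jig block at about (405,200), and the tray with corners near (207,175), (301,190), (288,256) and (193,238). I'll measure these next.

```bash
cat > h.py <<'E'
import cv2,numpy as np
from plant import ctrl,capture
def ray(d,uv,z):
    K,T=np.array(d["K"]),np.array(d["T"]); r=T[:3,:3]@np.linalg.inv(K)@[uv[0],uv[1],1.]; o=T[:3,3]
    return o+r*(z-o[2])/r[2]
def proj(d,p):
    K,T=np.array(d["K"]),np.array(d["T"]); c=T[:3,:3].T@(np.array(p)-T[:3,3]); c=K@c; return c[:2]/c[2]
def big(m,roi):
    x0,y0,x1,y1=roi; mm=np.zeros_like(m); mm[y0:y1,x0:x1]=m[y0:y1,x0:x1]
    c,_=cv2.findContours(mm,cv2.RETR_EXTERNAL,cv2.CHAIN_APPROX_NONE); return max(c,key=cv2.contourArea)
def crop(d,roi,f,name):
    x0,y0,x1,y1=roi; cv2.imwrite(name,cv2.resize(d["frame"][y0:y1,x0:x1,::-1],None,fx=f,fy=f,interpolation=cv2.INTER_CUBIC))
E
python3 - <<'E'
from h import *
rois={"top":dict(red=(385,220,410,260),strap=(340,175,382,212),tray=(180,165,312,266)),"side":dict(red=(380,165,412,192),strap=(318,165,365,200),tray=(185,225,358,362))}
for n in("top","side"):
    d=capture(n); hsv=cv2.cvtColor(d["frame"],cv2.COLOR_RGB2HSV)
    H,S,V=[hsv[...,i].astype(int) for i in range(3)]
    M=dict(red=((H<8)|(H>172))&(S>130)&(V>90),strap=(S<40)&(V>185),tray=(H>100)&(H<125)&(S>120)&(V>60))
    zs=dict(red=52,strap=40,tray=27)
    for k in M:
        c=big(M[k].astype(np.uint8)*255,rois[n][k]); r=cv2.minAreaRect(c); b=cv2.boxPoints(r)
        print(n,k,cv2.contourArea(c),np.round(r[0],1),[np.round(ray(d,p,zs[k])[:2],1).tolist() for p in b],'ctr',np.round(ray(d,r[0],zs[k]),1), 'px',np.round(b,1).tolist())
        if n=="side" and k!="red":
            a=cv2.approxPolyDP(cv2.convexHull(c),4 if k=="tray" else 2,True)[:,0]; print('  poly',[(p.tolist(),np.round(ray(d,p,zs[k])[:2],1).tolist()) for p in a])
    crop(d,dict(top=(330,160,450,265),side=(310,135,420,210))[n],6,f"pics/{n}c.png")
E
```

```text
top red 140.5 [396.6 239.7] [[417.5, -106.1], [463.5, -116.0], [459.3, -136.8], [413.3, -126.8]] ctr [ 438.4 -121.4   52. ] px [[390.6000061035156, 248.39999389648438], [394.0, 229.5], [402.5, 231.0], [399.1000061035156, 249.89999389648438]]
top strap 480.0 [365.8 196. ] [[536.5, -6.2], [576.4, -14.7], [559.5, -95.7], [519.6, -86.9]] ctr [548.  -50.9  40. ] px [[348.1000061035156, 201.0], [351.1000061035156, 185.0], [383.6000061035156, 191.10000610351562], [380.6000061035156, 207.10000610351562]]
top tray 6305.5 [245.4 215.4] [[458.2, 393.8], [617.3, 356.5], [554.5, 109.6], [396.4, 149.3]] ctr [506.2 252.3  27. ] px [[189.1999969482422, 235.60000610351562], [203.89999389648438, 172.39999389648438], [301.70001220703125, 195.10000610351562], [287.0, 258.29998779296875]]
side red 121.5 [397.1 179.4] [[461.6, -116.4], [465.7, -145.4], [417.2, -132.7], [414.2, -104.8]] ctr [ 439.3 -124.6   52. ] px [[386.79998779296875, 178.0], [390.70001220703125, 171.3000030517578], [407.3999938964844, 180.8000030517578], [403.5, 187.60000610351562]]
side strap 409.0 [342.6 182.9] [[575.7, -18.1], [553.3, -130.1], [515.3, -98.7], [539.1, 7.7]] ctr [545.9 -57.9  40. ] px [[322.70001220703125, 187.5], [355.20001220703125, 166.8000030517578], [362.5, 178.39999389648438], [330.0, 199.10000610351562]]
  poly [([361, 176], [522.9, -105.0]), ([336, 195], [535.5, -11.7]), ([323, 188], [574.0, -16.9]), ([352, 171], [551.1, -110.8])]
side tray 1236.0 [272.7 286.7] [[612.3, 356.3], [576.9, 59.2], [387.9, 160.5], [450.0, 400.4]] ctr [502.2 260.2  27. ] px [[190.8000030517578, 295.70001220703125], [303.1000061035156, 210.10000610351562], [354.6000061035156, 277.70001220703125], [242.3000030517578, 363.20001220703125]]
  poly [([351, 273], [399.1, 154.5]), ([295, 323], [423.8, 298.5]), ([242, 358], [456.2, 394.3]), ([192, 295], [611.6, 354.1]), ([282, 240], [560.0, 157.6])]
```

Everything agrees with the given sizes:
- **Jig:** about (528,-140), yaw about -12°. The handle and the strap end give the same origin to within 3 mm.
- **Handle:** (438.5,-122,52).
- **Tray:** (506,252), yaw about -14°, measured 163x253 mm.

I'm moving above the handle.

```bash
python3 -m jog '{"xyz":[[28.8,-31.5,9],[28.8,-31.5,9],[28.8,-31.5,9],[28.8,-31.5,9],[28.8,-31.5,9],[28.8,-31.5,9],[28.8,-31.5,9],[28.8,-31.5,9],[28.8,-31.5,9],[28.8,-31.5,9],[28.8,-31.5,9],[28.8,-31.5,9],[0,0,0],[0,0,0],[0,0,0],[0,0,0],[0,0,0],[0,0,0]],"angular":[[0,0,0],[0,0,0],[0,0,0],[0,0,0],[0,0,0],[0,0,0],[0,0,0],[0,0,0],[0,0,0],[0,0,0],[0,0,0],[0,0,0],[0,0,7.4],[0,0,7.4],[0,0,7.4],[0,0,7.4],[0,0,7.4],[0,0,0]],"hand":[100,100,100,100,100,100,100,100,100,100,100,100,100,100,100,100,100,100]}'
python3 - <<'E'
from h import *
from scipy.spatial.transform import Rotation as R
s=ctrl.read_state();print(s['t'],s['eef_pos'],R.from_quat(s['eef_rot']).as_matrix().round(3))
d=capture("side");crop(d,(310,60,440,210),4,"pics/s1.png")
d=capture("top");crop(d,(330,160,450,265),5,"pics/t1.png")
E
```

```text
t: 2.0
eef_pos: [438.8, -122.4, 148.2]
eef_rot: [0.995, -0.104, -0.0, -0.0]
ft_force: [-0.1, -0.7, -0.3]
grip_width: 85.3
2.0 [ 438.80410171 -122.36764026  148.2038411 ] [[ 0.978 -0.207 -0.   ]
 [-0.207 -0.978  0.   ]
 [-0.    -0.    -1.   ]]
```

View pics/s1.png

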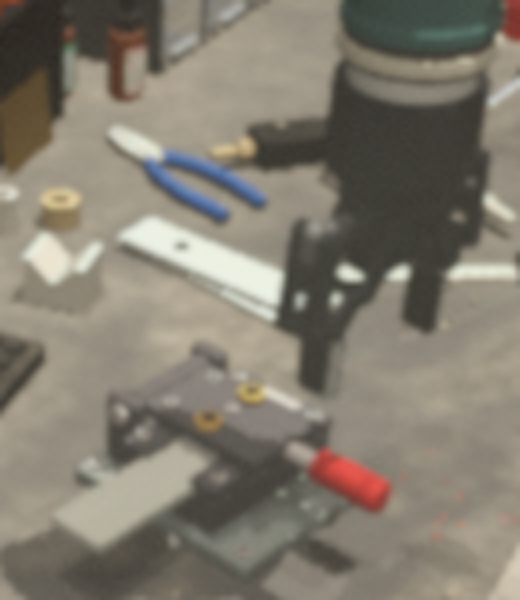

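View pics/t1.png

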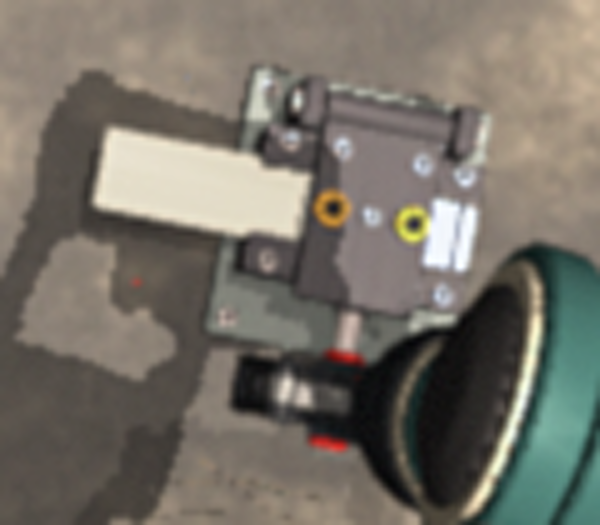

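The gripper straddles the handle: red shows on both sides of the fingers at crop positions (345,355) and (328,442). I'll descend and close.

```bash
python3 -m jog '{"xyz":[[0,0,30],[0,0,30],[0,0,20],[0,0,10],[0,0,0],[0,0,0],[0,0,0],[0,0,0],[0,0,0],[0,0,0],[0,0,0],[0,0,0]],"angular":[[0,0,0],[0,0,0],[0,0,0],[0,0,0],[0,0,0],[0,0,0],[0,0,0],[0,0,0],[0,0,0],[0,0,0],[0,0,0],[0,0,0]],"hand":[100,100,100,100,100,5,5,5,5,5,5,5]}'
```

```text
t: 3.3
eef_pos: [439.7, -121.7, 58.9]
eef_rot: [0.995, -0.104, 0.001, -0.001]
ft_force: [1.1, 5.4, 2.0]
grip_width: 19.2
```

```bash
python3 -m jog '{"xyz":[[0.7,0,-14],[2.1,0,-13.8],[3.5,0,-13.6],[4.8,0,-13.1],[0,0,0]],"angular":[[0,0,0],[0,0,0],[0,0,0],[0,0,0],[0,0,0]],"hand":[5,5,5,5,5]}'
```

```text
t: 3.8
eef_pos: [450.2, -124.0, 113.6]
eef_rot: [0.995, -0.104, 0.0, -0.001]
ft_force: [1.4, 5.8, -2.1]
grip_width: 19.2
```

```bash
python3 -m jog '{"xyz":[[6.1,0,-12.6],[7.3,0,-11.9],[8.5,0,-11.1],[9.5,0,-10.2],[10.5,0,-9.2],[11.4,0,-8.1],[12.1,0,-7],[12.8,0,-5.7],[13.3,0,-4.4],[13.7,0,-3.1],[13.9,0,-1.7],[9.9,0,-0.4],[0,0,0],[0,0,0]],"angular":[[0,0,0],[0,0,0],[0,0,0],[0,0,0],[0,0,0],[0,0,0],[0,0,0],[0,0,0],[0,0,0],[0,0,0],[0,0,0],[0,0,0],[0,0,0],[0,0,0]],"hand":[5,5,5,5,5,5,5,5,5,5,5,5,5,5]}'
python3 - <<'E'
from h import *
d=capture("side");crop(d,(270,60,440,210),4,"pics/s2.png")
E
```

```text
t: 5.2
eef_pos: [575.9, -151.7, 198.4]
eef_rot: [0.995, -0.104, -0.0, 0.0]
ft_force: [-0.4, 0.3, -0.5]
grip_width: 4.0
```

View pics/s2.png

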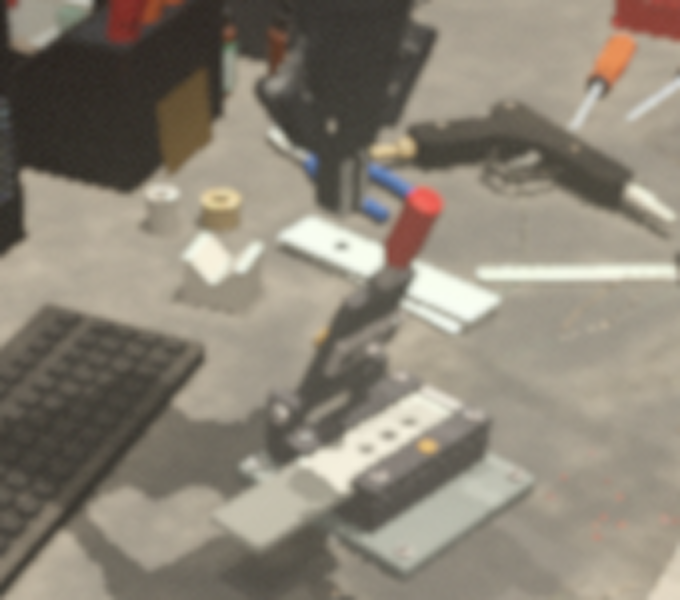

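The handle slipped out of the fingers part way. The bar stands at roughly 1 rad, with the handle top at about (376,110), and the gripper is now past it on the hinge side. I'll measure the angle.

```bash
cat >> h.py <<'E'
def bar(d,roi,J=(528,-140),yaw=-0.207):
    hsv=cv2.cvtColor(d["frame"],cv2.COLOR_RGB2HSV);H,S,V=[hsv[...,i].astype(int) for i in range(3)]
    c=big((((H<8)|(H>172))&(S>130)&(V>90)).astype(np.uint8)*255,roi);r=cv2.minAreaRect(c)
    K,T=np.array(d["K"]),np.array(d["T"]);g=T[:3,:3]@np.linalg.inv(K)@[r[0][0],r[0][1],1.];o=T[:3,3]
    ex=np.array([np.cos(yaw),np.sin(yaw),0]);ey=np.array([-np.sin(yaw),np.cos(yaw),0]);Jo=np.array([*J,0])
    p=o+g*((Jo-o)@ey)/(g@ey); x=(p-Jo)@ex
    return r,p.round(1),'jigx',x.round(1),'r',np.hypot(x-50,p[2]-52).round(1),'theta',np.arctan2(p[2]-52,50-x).round(3)
E
python3 - <<'E'
from h import *
d=capture("side");print(bar(d,(355,95,390,135)))
E
```

```text
(((372.09393310546875, 115.36576843261719), (7.455010890960693, 18.842334747314453), 34.99202346801758), array([ 523.9, -139.1,  185.6]), 'jigx', np.float64(-4.2), 'r', np.float64(144.2), 'theta', np.float64(1.186))
```

```bash
python3 -m jog '{"xyz":[[0,0,-20],[0,0,-30],[0,0,-20],[-30,0,0],[-40,0,0],[-25,0,0],[0,0,25],[0,0,25],[0,0,13],[0,0,0]],"angular":[[0,0,0],[0,0,0],[0,0,0],[0,0,0],[0,0,0],[0,0,0],[0,0,0],[0,0,0],[0,0,0],[0,0,0]],"hand":[0,0,0,0,0,0,0,0,0,0]}'
python3 - <<'E'
from h import *
d=capture("side");crop(d,(270,60,440,210),4,"pics/s3.png")
E
```

```text
t: 6.3
eef_pos: [481.0, -131.2, 202.9]
eef_rot: [0.995, -0.104, -0.002, -0.0]
ft_force: [-0.2, -0.3, 0.4]
grip_width: -0.2
```

View pics/s3.png

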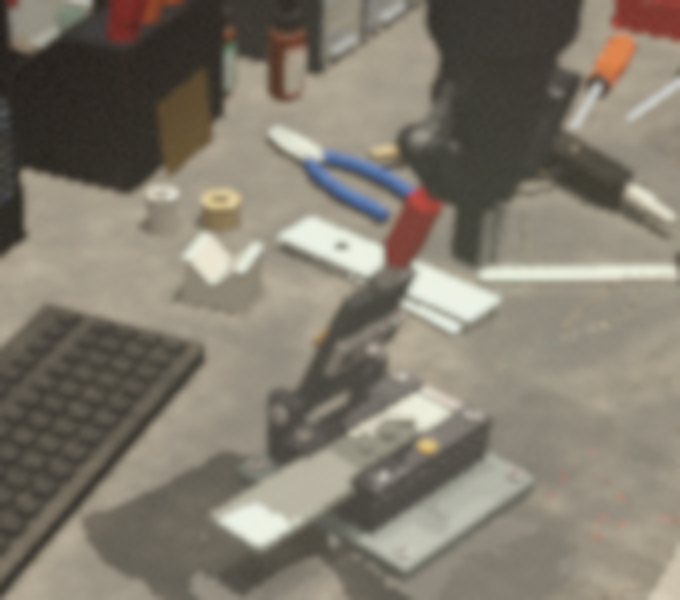

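The shut fingers are now on the robot's side of the handle. I'll push it up.

```bash
python3 -m jog '{"xyz":[[10,0,0],[10,0,0],[10,0,0],[10,0,0],[10,0,0],[10,0,0],[8,0,0],[6,0,0],[0,0,0],[0,0,0]],"angular":[[0,0,0],[0,0,0],[0,0,0],[0,0,0],[0,0,0],[0,0,0],[0,0,0],[0,0,0],[0,0,0],[0,0,0]],"hand":[0,0,0,0,0,0,0,0,0,0]}'
python3 - <<'E'
from h import *
d=capture("side");crop(d,(270,60,440,210),4,"pics/s4.png")
print(bar(d,(340,75,390,135)))
E
```

```text
t: 7.35
eef_pos: [555.7, -147.1, 204.9]
eef_rot: [0.995, -0.104, 0.0, -0.0]
ft_force: [-0.9, -0.7, 0.1]
grip_width: 0.0
(((353.0, 105.5), (4.0, 15.0), 0.0), array([ 579.5, -150.8,  189.1]), 'jigx', np.float64(52.6), 'r', np.float64(137.1), 'theta', np.float64(1.59))
```

View pics/s4.png

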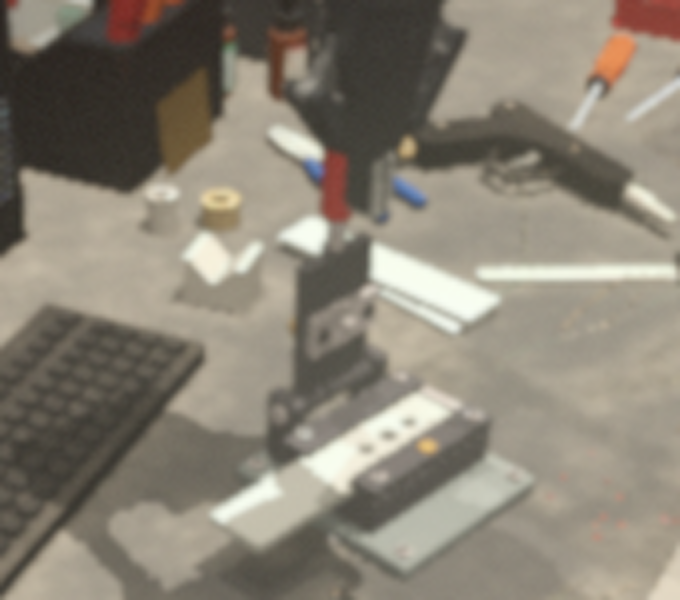

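The bar is at about 1.57, upright. I'll back off, go above the strap's free end, and turn the jaws across it.

```bash
python3 -m jog '{"xyz":[[-30,0,0],[-30,0,0],[0,-35,0],[0,-36,0],[0,-30,0],[16,0,0],[16,0,0],[0,0,0],[0,0,0],[0,0,0],[0,0,0],[0,0,0],[0,0,20],[0,0,20],[0,0,20],[0,0,20],[0,0,0]],"angular":[[0,0,0],[0,0,0],[0,0,0],[0,0,0],[0,0,0],[0,0,-8.2],[0,0,-8.2],[0,0,-8.2],[0,0,-8.2],[0,0,-8.2],[0,0,-8.2],[0,0,-8.2],[0,0,-8.2],[0,0,-8.2],[0,0,-8.2],[0,0,-8],[0,0,0]],"hand":[0,0,0,100,100,100,100,100,100,100,100,100,100,100,100,100,100]}'
python3 - <<'E'
from h import *
from scipy.spatial.transform import Rotation as R
s=ctrl.read_state();print(s['t'],s['eef_pos'],R.from_quat(s['eef_rot']).as_matrix().round(3))
d=capture("side");crop(d,(270,60,440,210),4,"pics/s5.png")
d=capture("top");crop(d,(330,160,450,265),5,"pics/t5.png")
E
```

```text
t: 9.1
eef_pos: [546.4, -39.9, 122.1]
eef_rot: [0.777, 0.63, -0.002, -0.002]
ft_force: [-0.9, 0.0, -0.2]
grip_width: 85.7
9.1 [546.40935856 -39.89425774 122.10998197] [[ 0.206  0.978 -0.006]
 [ 0.979 -0.206  0.001]
 [-0.    -0.006 -1.   ]]
```

View pics/s5.png

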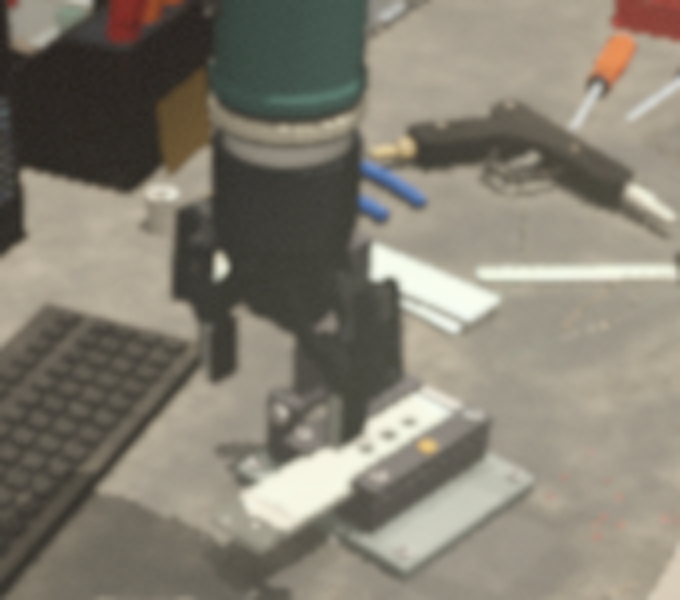

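View pics/t5.png

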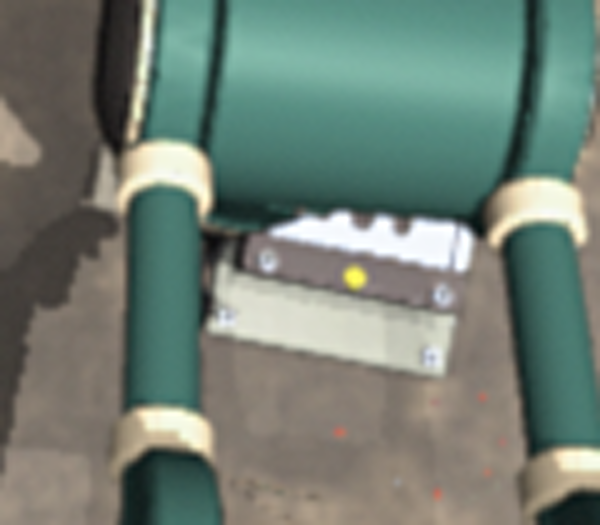

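```bash
python3 -m jog '{"xyz":[[-2,3,10],[0,0,20],[0,0,20],[0,0,10],[0,0,0],[0,0,0]],"angular":[[0,0,0],[0,0,0],[0,0,0],[0,0,0],[0,0,0],[0,0,0]],"hand":[100,100,100,100,100,100]}'
python3 - <<'E'
from h import *
d=capture("side");crop(d,(290,100,400,200),6,"pics/s6.png")
E
```

```text
t: 9.8
eef_pos: [552.4, -42.9, 65.8]
eef_rot: [0.777, 0.63, 0.0, 0.0]
ft_force: [0.0, -0.3, 0.2]
grip_width: 85.2
```

View pics/s6.png

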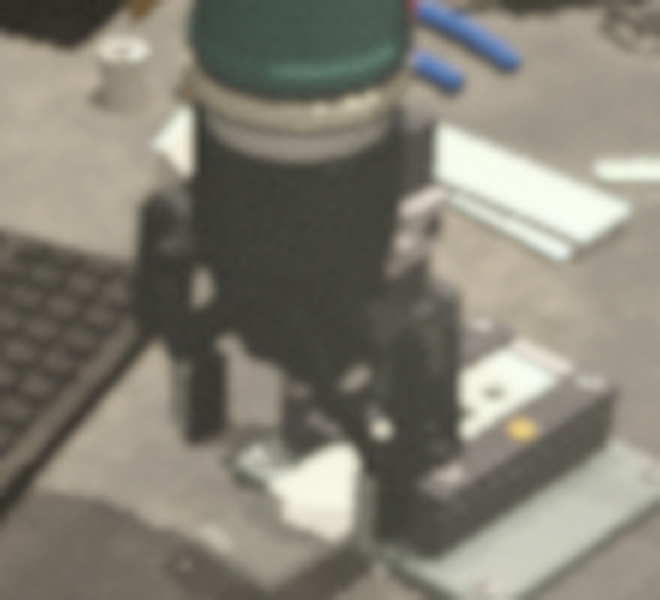

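The earlier reading lagged, so I'm 3 mm off in tool y. I'll correct that, drop to z of about 55, and close.

```bash
python3 -m jog '{"xyz":[[0,-3,5],[0,0,5.5],[0,0,0],[0,0,0],[0,0,0],[0,0,0],[0,0,0],[0,0,0],[0,0,0]],"angular":[[0,0,0],[0,0,0],[0,0,0],[0,0,0],[0,0,0],[0,0,0],[0,0,0],[0,0,0],[0,0,0]],"hand":[100,100,100,30,30,30,30,30,30]}'
python3 - <<'E'
from h import *
d=capture("side");crop(d,(290,100,400,200),6,"pics/s7.png")
E
```

```text
t: 10.75
eef_pos: [549.1, -42.2, 55.0]
eef_rot: [0.777, 0.63, 0.0, 0.0]
ft_force: [0.5, 0.7, 2.2]
grip_width: 38.0
```

View pics/s7.png

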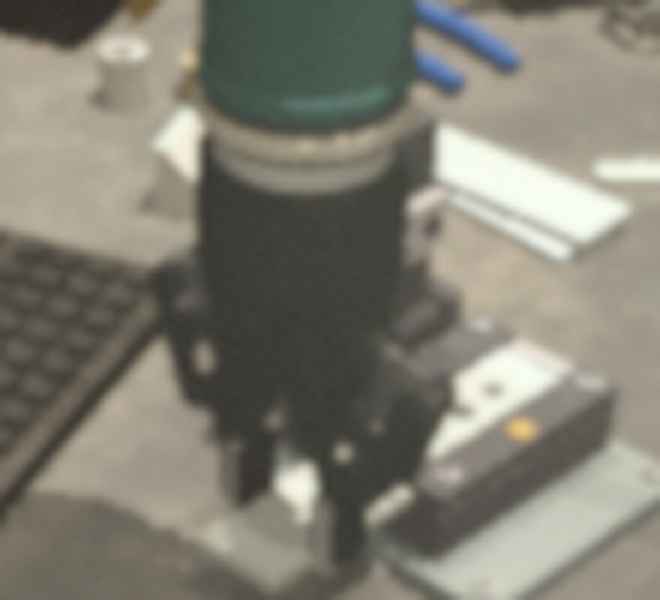

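The grip is holding, with the width stopped at 38. I'll start the slide and check the forces.

```bash
python3 -m jog '{"xyz":[[5,0,0],[7,0,0],[8,0,0],[0,0,0]],"angular":[[0,0,0],[0,0,0],[0,0,0],[0,0,0]],"hand":[10,10,10,10]}'
```

```text
t: 11.2
eef_pos: [553.1, -21.2, 54.6]
eef_rot: [0.776, 0.63, 0.0, -0.0]
ft_force: [0.7, 1.5, 1.4]
grip_width: 38.0
```

Run:
```python
from h import *
d=capture("side");crop(d,(270,60,440,210),4,"pics/s8.png")
```

```text
(no output)
```

View pics/s8.png

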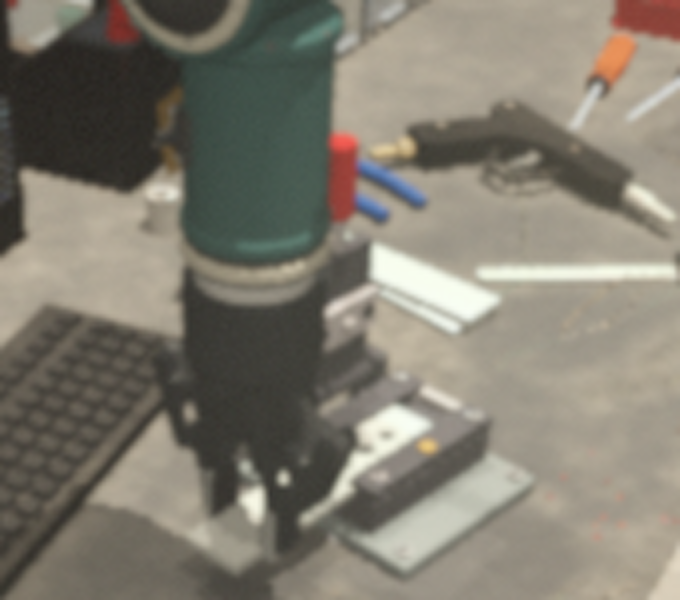

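The strap is sliding with forces under 2 N and the bar is still upright. I'll continue out.

```bash
python3 -m jog '{"xyz":[[8,0,0],[10,0,0],[10,0,0],[10,0,0],[10,0,0],[10,0,0],[10,0,0],[10,0,0],[10,0,0],[10,0,0],[7,0,0],[0,0,0],[0,0,0]],"angular":[[0,0,0],[0,0,0],[0,0,0],[0,0,0],[0,0,0],[0,0,0],[0,0,0],[0,0,0],[0,0,0],[0,0,0],[0,0,0],[0,0,0],[0,0,0]],"hand":[10,10,10,10,10,10,10,10,10,10,10,10,10]}'
python3 - <<'E'
from h import *
d=capture("side");crop(d,(230,60,400,210),4,"pics/s9.png")
E
```

```text
t: 12.55
eef_pos: [574.5, 80.3, 54.6]
eef_rot: [0.777, 0.63, -0.0, -0.0]
ft_force: [0.4, -0.2, -0.9]
grip_width: 37.7
```

View pics/s9.png

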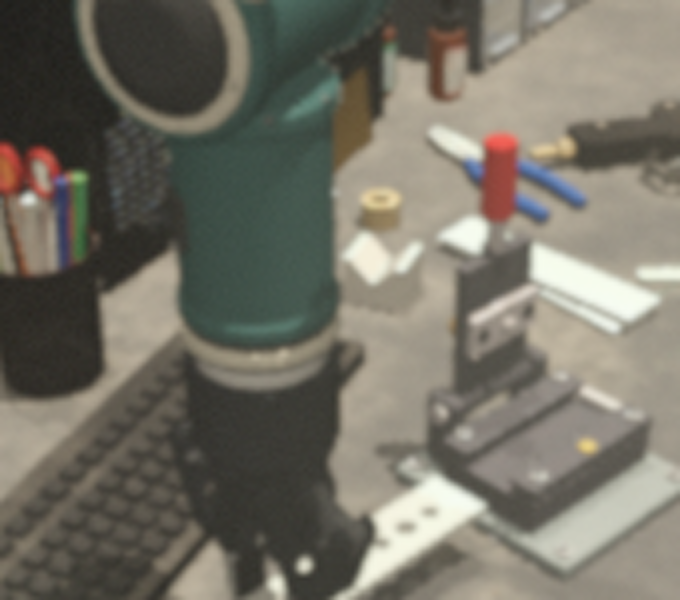

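The strap is out by 125 mm and clear, and the bar is upright. I'll lift and carry it to the tray.

```bash
python3 -m jog '{"xyz":[[0,0,-8],[0,0,-14],[0,0,-14],[0,0,-10],[8,-4,0],[18,-8.3,0],[18,-8.3,0],[20,-10,0],[20,-10,0],[20,-10,0],[20,-10,0],[20,-10,0],[20,-10,0],[19,-8,0],[18,-7.7,0],[10,-4,0],[0,0,0],[0,0,0],[0,0,0]],"angular":[[0,0,0],[0,0,0],[0,0,0],[0,0,0],[0,0,0],[0,0,0],[0,0,0],[0,0,0],[0,0,0],[0,0,0],[0,0,0],[0,0,0],[0,0,0],[0,0,0],[0,0,0],[0,0,0],[0,0,2],[0,0,0],[0,0,0]],"hand":[10,10,10,10,10,10,10,10,10,10,10,10,10,10,10,10,10,10,10]}'
python3 - <<'E'
from h import *
d=capture("side");crop(d,(160,120,370,280),3.5,"pics/s10.png")
d=capture("top");crop(d,(170,140,320,270),5,"pics/t10.png")
E
```

```text
t: 14.5
eef_pos: [519.8, 307.2, 100.5]
eef_rot: [0.787, 0.617, -0.0, 0.0]
ft_force: [0.8, 0.1, -1.3]
grip_width: 38.0
```

View pics/s10.png

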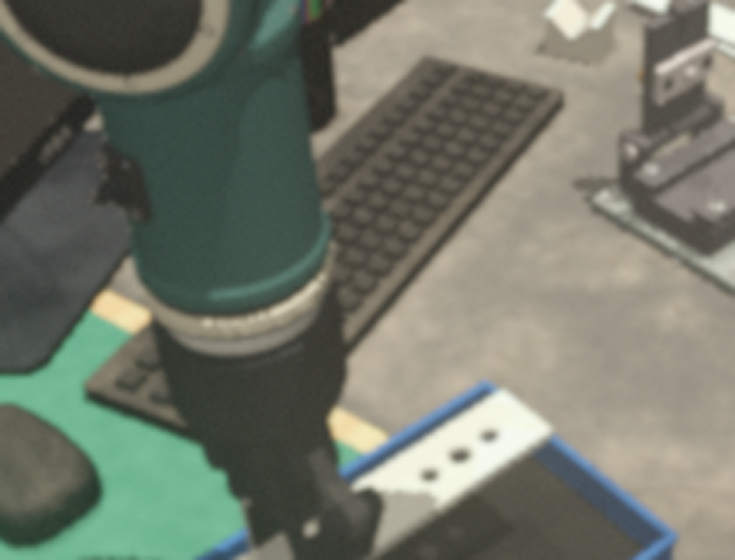

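View pics/t10.png

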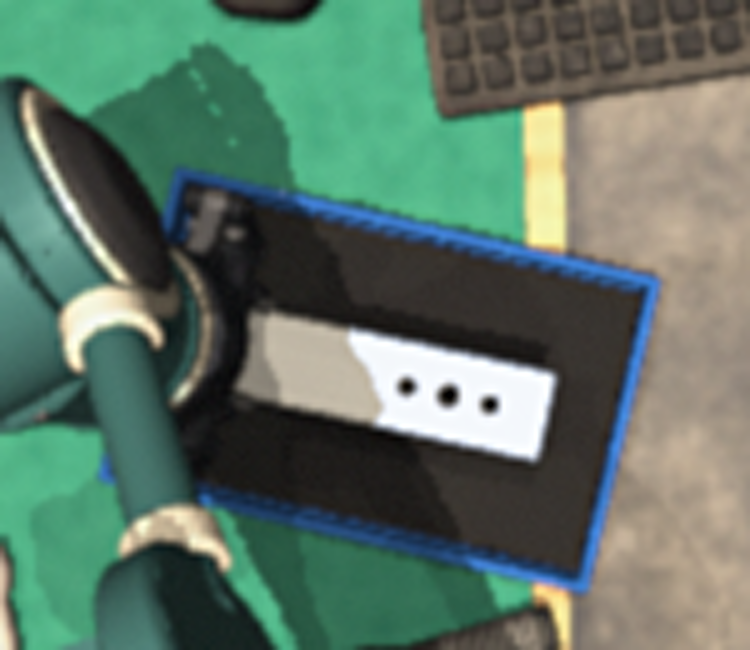

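The strap sits centred and parallel over the tray. Its underside is 20.6 mm below the TCP, so it should reach the floor at TCP z of about 24.6. I'll lower it.

```bash
python3 -m jog '{"xyz":[[0,0,10],[0,0,15],[0,0,15],[0,0,14],[0,0,10],[0,0,5],[0,0,0],[0,0,0],[0,0,0]],"angular":[[0,0,0],[0,0,0],[0,0,0],[0,0,0],[0,0,0],[0,0,0],[0,0,0],[0,0,0],[0,0,0]],"hand":[10,10,10,10,10,10,10,10,10]}'
python3 -m jog '{"xyz":[[0,0,1.5],[0,0,1],[0,0,0],[0,0,0]],"angular":[[0,0,0],[0,0,0],[0,0,0],[0,0,0]],"hand":[10,10,10,10]}'
```

```text
t: 15.5
eef_pos: [520.8, 307.7, 32.5]
eef_rot: [0.788, 0.616, 0.001, 0.0]
ft_force: [0.9, 0.4, -0.5]
grip_width: 37.6
t: 15.9
eef_pos: [520.0, 307.3, 29.2]
eef_rot: [0.788, 0.616, 0.0, 0.0]
ft_force: [-0.7, 0.2, -1.5]
grip_width: 38.1
```

```bash
python3 -m jog '{"xyz":[[0,0,1],[0,0,0],[0,0,0]],"angular":[[0,0,0],[0,0,0],[0,0,0]],"hand":[10,10,10]}'; python3 -m jog '{"xyz":[[0,0,1],[0,0,0],[0,0,0]],"angular":[[0,0,0],[0,0,0],[0,0,0]],"hand":[10,10,10]}'; python3 -m jog '{"xyz":[[0,0,1],[0,0,0],[0,0,0]],"angular":[[0,0,0],[0,0,0],[0,0,0]],"hand":[10,10,10]}'
```

```text
t: 16.2
eef_pos: [520.0, 307.3, 28.1]
eef_rot: [0.788, 0.616, -0.0, -0.0]
ft_force: [-0.1, 0.0, -0.8]
grip_width: 38.2
t: 16.5
eef_pos: [520.1, 307.3, 27.9]
eef_rot: [0.788, 0.616, -0.0, -0.0]
ft_force: [-2.5, -1.3, 5.3]
grip_width: 38.0
t: 16.8
eef_pos: [520.1, 307.3, 27.9]
eef_rot: [0.788, 0.616, -0.0, 0.0]
ft_force: [-5.1, -3.6, 11.6]
grip_width: 38.1
```

Contact comes at TCP z of 27.9, which must be the fingertips on the floor, so the strap's underside is about 3 mm up. I'll ease off, tip the far end down onto the floor, and then open slowly.

```bash
python3 -m jog '{"xyz":[[0,0,-1.5],[0,0,0],[0,0,0],[0,0,0]],"angular":[[0,0,0],[0,0.8,0],[0,0.7,0],[0,0,0]],"hand":[10,10,10,10]}'
python3 - <<'E'
from h import *
print(ctrl.read_state()['ft_torque'])
d=capture("side");crop(d,(180,200,370,340),4,"pics/s11.png")
E
```

```text
t: 17.2
eef_pos: [520.5, 307.4, 28.1]
eef_rot: [0.788, 0.616, 0.011, -0.008]
ft_force: [-0.6, 0.3, 2.5]
grip_width: 37.7
[0.08317849 0.0028466  0.03093608]
```

View pics/s11.png

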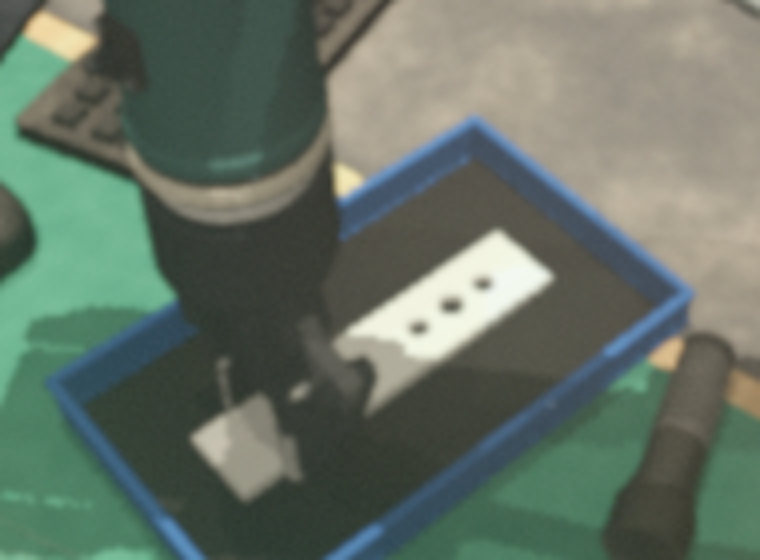

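The far end is resting on the floor (about 2.5 N upward, plus a moment). I'll open slowly.

```bash
python3 -m jog '{"xyz":[[0,0,0],[0,0,0],[0,0,0],[0,0,0],[0,0,0],[0,0,0],[0,0,0],[0,0,0],[0,0,0],[0,0,0]],"angular":[[0,0,0],[0,0,0],[0,0,0],[0,0,0],[0,0,0],[0,0,0],[0,0,0],[0,0,0],[0,0,0],[0,0,0]],"hand":[44,46,47,48,49,50,53,58,65,70]}'
python3 -m jog '{"xyz":[[0,0,-5],[0,0,-15],[0,0,-25],[0,0,-30],[0,0,-40],[0,0,-40],[0,0,-30],[0,0,0],[-40,0,0],[-40,0,0],[-40,0,0],[-40,0,0],[-40,0,0],[0,0,0]],"angular":[[0,0,0],[0,0,0],[0,0,0],[0,-1.5,0],[0,0,0],[0,0,0],[0,0,0],[0,0,0],[0,0,0],[0,0,0],[0,0,0],[0,0,0],[0,0,0],[0,0,0]],"hand":[70,70,70,70,70,70,70,70,70,70,70,70,70,70]}'
python3 - <<'E'
from h import *
d=capture("side");cv2.imwrite("pics/s12.png",d["frame"][:,:,::-1])
d=capture("top");cv2.imwrite("pics/t12.png",d["frame"][:,:,::-1])
E
```

```text
t: 18.25
eef_pos: [519.8, 307.2, 27.5]
eef_rot: [0.787, 0.616, 0.01, -0.008]
ft_force: [-0.1, -0.1, 0.6]
grip_width: 59.6
t: 19.65
eef_pos: [469.7, 107.7, 212.4]
eef_rot: [0.789, 0.615, -0.001, 0.0]
ft_force: [0.4, 0.4, -1.0]
grip_width: 59.9
```

View pics/s12.png

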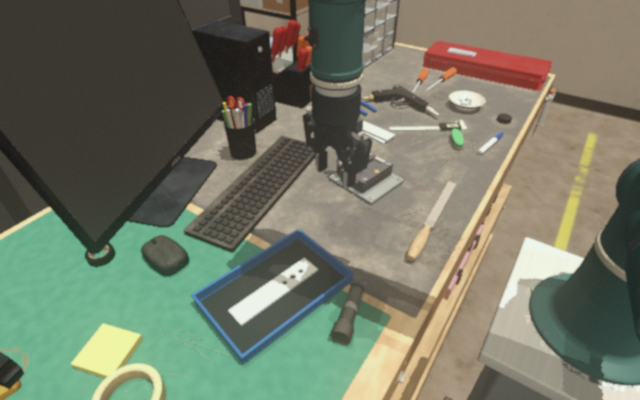

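View pics/t12.png

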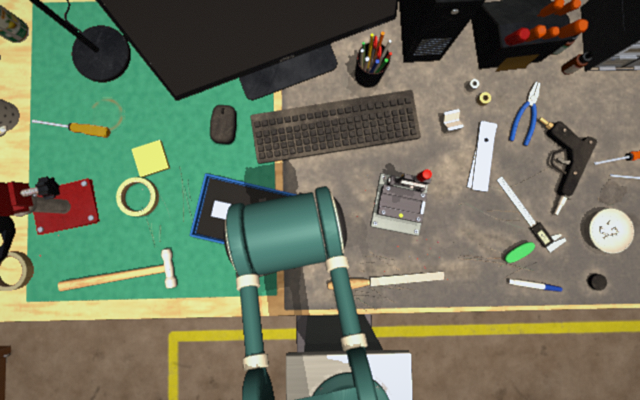

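The strap lies in the tray, running from about (232,312) to (317,268) in the side view. The handle stands upright, with its tip at about (425,174) in the top view. I'll check both numerically.

Run:
```python
from h import *
d=capture("top");print('red tip predicted at 1.57',proj(d,(577,-150.3,216)),'at1.4',proj(d,(577-164*.17*.978,-150.3+164*.17*.207,213.6)))
hsv=cv2.cvtColor(d["frame"],cv2.COLOR_RGB2HSV);H,S,V=[hsv[...,i].astype(int) for i in range(3)]
c=big((((H<8)|(H>172))&(S>130)&(V>90)).astype(np.uint8)*255,(410,160,440,190));print('seen',cv2.minAreaRect(c))
d=capture("side");hsv=cv2.cvtColor(d["frame"],cv2.COLOR_RGB2HSV)
c=big(((hsv[...,1]<45)&(hsv[...,2]>140)).astype(np.uint8)*255,(215,245,335,335))
a=cv2.approxPolyDP(cv2.convexHull(c),3,True)[:,0];P=np.array([ray(d,p,10)[:2] for p in a]);print(a.tolist(),P.round(1).tolist())
w=np.deg2rad(-14);ex=np.array([np.cos(w),np.sin(w)]);ey=np.array([-np.sin(w),np.cos(w)])
q=P-[506.3,252.3];print('tray frame',np.c_[q@ex,q@ey].round(1).tolist())
```

```text
red tip predicted at 1.57 [426.2566764  173.98448068] at1.4 [423.5658198  187.56102339]
seen ((426.5, 174.0), (10.0, 9.0), 90.0)
[[316, 268], [243, 324], [228, 311], [304, 258]] [[468.9, 168.8], [504.7, 341.1], [544.6, 336.1], [503.4, 160.6]]
tray frame [[-16.1, -90.0], [-23.1, 85.8], [16.8, 90.6], [19.4, -89.7]]
```

Both checks agree with the goal: the bar's tip is where 1.57 rad predicts, and the strap measures about 40 x 180 mm, centred in the tray. The arm is clear of everything, so I'll hand in.

```bash
python3 -c "
from plant import ctrl
print(ctrl.read_state()['ft_force'],ctrl.close_job())"
```

```text
the job is handed in; nothing more can be done
[-0.16235156  0.84854895 -0.28473279] None
```

The clamp bar is open and upright, and the strap lies flat in the middle of the blue tray. I handed the job in at about 20 s of robot time, with the arm clear of everything.

- **Clamp bar:** the handle slipped out of my grip at about 1.2 rad, so I pushed it the rest of the way with the shut fingers. At the last check the handle tip was at pixel (426.5,174.0), against (426.3,174.0) predicted for 1.57 rad.
- **Strap:** I slid it 125 mm straight out with under 2 N at the readings I took, then carried it to the tray. The last side view puts its outline centred within a few mm and parallel to the tray to within about 1–2°. Its measured size matches 40 x 180 mm lying on the floor.
- **Setting down:** the fingertips reached the tray floor with the strap still about 3 mm up. I tipped its far end onto the floor and opened the fingers slowly, so only the held end settled the last 3 mm.

The highest force I read was about 13 N, when the fingertips touched the tray floor. No final check failed.

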